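Turn the half-painted strips in the red drying tray

TASK

Lift off whatever stands on the red drying tray and set it aside on the table, keeping trays level so that the painted pieces stay in the blue one. In the red tray, take out each strip whose bare-wood end sits in the slotted holder, turn it end for end and seat it fully in a slot again, white end held and bare end free for painting, leaving alone any strip that is already so. Then restack squarely, edges flush, blue on red and yellow (if there is one) on blue, with the red tray left where it stands and the paint can, jar and brush undisturbed.

Things in the scene. Friction and masses are not known exactly. Their poses are not given: they have to be found in the camera images.
- red_tray: Red open plastic tray, 200 x 210 x 72 mm (x, y, tall), 1.5 kg, floor and walls 5 mm, on a like-sized grey tray 45 mm tall. Origin: centre of its underside; z up. Its +x half holds the slotted holder; the -x half is free save for a cross rail at x = -50 mm, 13 mm high, on which the strips' free ends rest. A seated strip is centred near x = 0, its centre 39 mm above the tray's underside.
- holder (a point): Wooden holder block fixed in the red tray: point at the middle of its top face, 42.5 mm in +x from the tray's centre and 32 mm above the tray's underside; axes as the tray's. The block is 45 mm long in x and has three slots along x, 16 mm wide, 19 mm deep, at y = -55, 0 and 55 mm. Some slots may be empty.
- blue_grip (a point): Grip point of the blue tray: open, 200 x 210 x 60 mm (x, y, tall), walls and floor 5 mm, flat underneath; an upright wooden fin amid its floor, 90 mm long (x), 14 mm thick (y), reaches 55 mm above the tray's underside. Point: fin's centre line, 42 mm above the underside; x along the fin, z up. 0.45 kg; starts on the red rim, with a white disc and plaque loose in it.
- yellow_grip (a point): Grip point of the yellow tray: open, 200 x 210 x 60 mm (x, y, tall), walls and floor 5 mm, flat underneath; an upright wooden fin amid its floor, 90 mm long (x), 14 mm thick (y), reaches 55 mm above the tray's underside. Point: fin's centre line, 42 mm above the underside; x along the fin, z up. 0.4 kg, empty; starts on the blue rim, or is absent.
- stripA_c (a point): Must be turned: starts with its bare end in the holder (towards the red tray's +x). Wooden strip 130 x 12 x 52 mm (long, thick, tall) standing on its long edge, half its length painted white, half bare brown wood; 60 g. Point: its centre, 26 mm above its lower edge; x along it towards the bare end, z up.
- stripA_bare (a point): Centre of the bare-wood end face of that strip, 65 mm from its centre.
- stripB_c (a point): Must be turned: starts with its bare end in the holder (towards the red tray's +x). Wooden strip 130 x 12 x 52 mm (long, thick, tall) standing on its long edge, half its length painted white, half bare brown wood; 60 g; may be absent. Point: its centre, 26 mm above its lower edge; x along it towards the bare end, z up.
- stripB_bare (a point): Centre of the bare-wood end face of that strip, 65 mm from its centre.
- stripD_c (a point): Already right: starts with its white end in the holder and its bare end free (towards -x); leave it. Wooden strip 130 x 12 x 52 mm (long, thick, tall) standing on its long edge, half its length painted white, half bare brown wood; 60 g; may be absent. Point: its centre, 26 mm above its lower edge; x along it towards the bare end, z up.
- stripD_bare (a point): Centre of the bare-wood end face of that strip, 65 mm from its centre.
- disc_c (a point): Centre of a white painted disc, 52 mm across, 10 mm thick, lying loose in the blue tray; it may slide about there.
- plaque_c (a point): Centre of a white painted plaque, 60 x 40 x 10 mm, lying loose in the blue tray; it may slide about there.
- can_c (a point): Centre of a paint can, 94 mm across, 112 mm tall, standing on the table: do not disturb.
- jar_c (a point): Centre of a jar with a green lid, 60 mm across, 80 mm tall, standing on the table: do not disturb.
- brush_grip (a point): Handle of a paint brush lying on the table well to the left: do not disturb.

How it is judged (in metres and radians):
On the way, in this order (a step that is already met when the one before it is completed fails the run):
1. the trays that stood on the red one are set aside level, clear of it, low on the table (singly, or one on the other) (horizontal distance between each of blue_grip, yellow_grip and red_tray above 0.2 m and height (world z) of each of blue_grip, yellow_grip below 0.115 m and angle between each of blue_grip, yellow_grip's own z axis and vertical below 0.1 rad), for 0.3 s.
2. each strip that had its bare end in the holder is turned and seated with its white end in a slot (x of each of stripA_bare, stripB_bare in the frame of red_tray below -0.04 m and x of stripA_c in the frame of red_tray between -0.018 and 0.018 m and z of stripA_c in the frame of red_tray between 0.033 and 0.045 m and angle between the x axis of each of stripA_c, stripB_c and the x axis of red_tray, either way round below 0.13 rad and angle between each of stripA_c, stripB_c's own z axis and vertical below 0.1 rad and horizontal distance between each of stripA_c, stripB_c and red_tray below 0.08 m and x of stripB_c in the frame of red_tray between -0.018 and 0.018 m and z of stripB_c in the frame of red_tray between 0.033 and 0.045 m), for 0.3 s.
At the end, for the whole second after the job is handed in: Every strip is seated (6 mm in height, 18 mm along, 0.13 rad) with its bare end free; blue stands on red and yellow, if present, on blue (15 mm, 0.13 rad), disc and plaque in the blue tray; the red tray is within 30 mm of where it stood (all of step 2 and x of stripD_bare in the frame of red_tray below -0.04 m and x of stripD_c in the frame of red_tray between -0.018 and 0.018 m and z of stripD_c in the frame of red_tray between 0.033 and 0.045 m and angle between the x axis of each of stripD_c, blue_grip and the x axis of red_tray, either way round below 0.13 rad and angle between stripD_c's own z axis and vertical below 0.1 rad and horizontal distance between stripD_c and red_tray below 0.08 m and x of blue_grip in the frame of red_tray between -0.015 and 0.015 m and y of blue_grip in the frame of red_tray between -0.015 and 0.015 m and z of blue_grip in the frame of red_tray between 0.108 and 0.12 m and angle between each of blue_grip, yellow_grip, red_tray's own z axis and vertical below 0.05 rad and x of yellow_grip in the frame of blue_grip between -0.015 and 0.015 m and y of yellow_grip in the frame of blue_grip between -0.015 and 0.015 m and z of yellow_grip in the frame of blue_grip between 0.054 and 0.066 m and angle between the x axis of yellow_grip and the x axis of blue_grip, either way round below 0.13 rad and x of disc_c in the frame of blue_grip between -0.1 and 0.1 m and y of disc_c in the frame of blue_grip between -0.105 and 0.105 m and z of disc_c in the frame of blue_grip between -0.043 and -0.019 m and x of plaque_c in the frame of blue_grip between -0.1 and 0.1 m and y of plaque_c in the frame of blue_grip between -0.105 and 0.105 m and z of plaque_c in the frame of blue_grip between -0.043 and -0.019 m and distance of red_tray from where it was at the start of the episode below 0.03 m); the robot touches nothing.
It fails at once if the blue tray is tipped more than 0.5 rad (angle between blue_grip's own z axis and vertical above 0.5 rad).
It fails at once if the strip that was already right is taken out or moved more than 40 mm (distance of stripD_c from where it was at the start of the episode above 0.04 m).
It fails at once if the paint can, jar or brush is pushed more than 30 mm (distance of any of can_c, jar_c, brush_grip from where it was at the start of the episode above 0.03 m).
Of yellow_tray, stripB, stripD only 2 to 3 are there at a start; the rules pass over those that are not, and their reading is None.
At some moment in a run one of blue_tray, yellow_tray may be knocked a few centimetres aside while the robot is not near it.
It also fails if it takes over 210 s, if anything falls off the work surface, if the arm or the gripper's body presses on something with over 40 N, if the wrist force passes 120 N, or if a joint passes its speed limit or range.

ROBOT

A 7-joint arm with a two-finger parallel gripper is mounted at the origin on the work surface. World frame = base frame: x ahead of the robot, y to its left, z up, the work surface at z = 0. Lengths are in mm, angles in rad, forces in N, time in s.
With the tool pointing down it reaches from about 400 to 875 mm from the base axis. Payload 4.4 kg.
Tool frame: the origin (TCP) lies where the fingers leave the gripper's body, on its centre line; the fingertips stand 73 mm ahead of it and the grasp point (between the pads) lies 54 mm ahead of it; z points along the fingers, y is the line along which they close (so a half turn about z gives the same grasp; the last joint's range is limited). The gripper opens to 85 mm and grips with 20 to 120 N. Pads are 22 mm wide; open, the fingers measure 114 mm over their backs; the gripper's body (76 mm by 85 mm) begins 54 mm behind the grasp point. The pads swing forward as they close: fully open they stand 13 mm farther back than shut.
Start: joints at [1.253, 0.628, 0.038, 1.517, -0.027, 0.996, -0.02], TCP at [161.971, -629.51, 303.913] pointing down, gripper open.
Joint ranges: [-3.06, 3.06], [-0.37, 2.12], [-1.25, 1.32], [0.18, 2.47], [-1.1, 4.24], [0.23, 1.98], [-2.94, 2.94]. Speed limits (rad/s): [2.57, 2.57, 3.14, 3.14, 3.14, 3.14, 3.14].

INTERFACE

Orientations are given as [roll, pitch, yaw] about the fixed x, y, z axes, in that order (R = Rz(yaw) Ry(pitch) Rx(roll)).
In Python, from cell import ctrl gives the robot as it stands.
- The arm moves only by the tool send_rows, never from a script. Its argument "rows" is a list that holds one entry, the list of rows, each a list of 6 numbers: the shift along the tool's x, y, z in cm, then the turn, a rotation vector about the tool's x, y, z in rad. In form: [[[tx, ty, tz, wx, wy, wz], ...]]. A call has 1 to 10 rows; each row is the pose to reach, as a shift and turn from the pose commanded when the call began, along the tool's axes at that moment; what a row does not reach only later rows make up. A row lasts 1/10 s, in which the tool goes at most 50 mm and 8.59 degrees, less where a joint would pass 70% of its speed; a pose out of reach is approached as far as the arm can. A call with a gripper value outside its range is refused whole. "grip" is the closure in counts, from 0 (fully open) to 255 (shut), set as the call begins (left out, the last holds). The fingers move at their own pace and stop on an object; the grip force is fixed at half the most. Time passes only in rows, so rows that repeat a pose let the fingers close. It gives the time, the measured TCP pose, the force, the opening and the grip force at its end, in the units of the state.
- ctrl.read_state(): the state, without advancing time (a new reading comes with each control period).
- ctrl.get_image(name): name is "side" or "top"; returns a dict with "pixels" (420x560x3 uint8, red, green, blue), "fx", "fy", "cx", "cy" (pixels), "D" ([k1, k2, p1, p2, k3] as OpenCV has them; the pictures are not rectified), "extrinsics" (4x4, takes a point from camera to world coordinates). Camera axes: x right, y up, looking along -z (the intrinsics and any distortion apply to the point x, -y, -z); pixel columns grow to the right and rows downward; lengths in mm; the calibration is good to about 2 mm. A picture is of the moment at which its call begins. There is no depth.
- ctrl.finish_job(): hands the job in; it is judged then, once.
The state is a dict: "clock": time; "qpos": joint angles; "qd": joint speeds; "tau": joint torques, N m; "eef_pos": TCP position; "tool_rot": TCP orientation; "force": force on the tool from outside, world axes, zero at the start; "torque": the same for the moment, N m; "width": finger opening in mm; "gripper_force": force on a finger pad.
Only numpy, scipy, OpenCV 4.12 (cv2) and the standard library are available. Lean on these libraries where they do the work, as an engineer would, in place of code of your own. Each camera call takes 0.05 s, during which the arm holds its last target. There are 200 camera calls.

## Working session

There is one attempt and no reset: what is moved stays moved. The work goes in short steps, Python scripts to look and compute and a tool call to move; the robot and the scene stay as the last step left them, time stands still between calls to the robot, and variables do not carry over. Pictures are saved under pics/ and viewed, at most 14 in all, crops included, and the job is handed in when it is done.

Besides the shell and the picture viewer there is one more tool, called after "Request:" as a command line: name --argument value ..., lists and objects as JSON in quotes. send_rows: Moves the arm, as the interface text tells. Its arguments: {"type":"object","properties":{"rows":{"type":"array","items":{"type":"array","items":{"type":"array","items":{"type":"number"}}}},"grip":{"type":"number"}},"required":["rows"]}

```bash
mkdir -p pics
cat > h.py <<'E'
import numpy as np, cv2
from cell import ctrl
from scipy.spatial.transform import Rotation as R
def snap(cam,name,crop=None,scale=1):
    im=ctrl.get_image(cam); p=im["pixels"][:,:,::-1].copy()
    np.savez(f"pics/{cam}_last.npz",**{k:np.array(im[k]) for k in("fx","fy","cx","cy","D","extrinsics")})
    cv2.imwrite(f"pics/{name}_full.png",p)
    if crop: x0,y0,x1,y1=crop; p=p[y0:y1,x0:x1]
    if scale!=1: p=cv2.resize(p,None,fx=scale,fy=scale,interpolation=cv2.INTER_CUBIC)
    cv2.imwrite(f"pics/{name}.png",p)
def _c(cam):
    d=np.load(f"pics/{cam}_last.npz"); K=np.array([[d["fx"],0,d["cx"]],[0,d["fy"],d["cy"]],[0,0,1]],float); return K,d["D"].astype(float),d["extrinsics"]
def px2w(cam,uv,z):
    K,D,E=_c(cam); uv=np.array(uv,float).reshape(-1,1,2)
    n=cv2.undistortPoints(uv,K,D)[:,0]; d=np.c_[n[:,0],-n[:,1],-np.ones(len(n))]@E[:3,:3].T; o=E[:3,3]
    return o+d*((z-o[2])/d[:,2])[:,None]
def w2px(cam,P):
    K,D,E=_c(cam); P=np.array(P,float).reshape(-1,3); q=(P-E[:3,3])@E[:3,:3]; q=q*[1,-1,-1]
    return cv2.projectPoints(q,np.zeros(3),np.zeros(3),K,D)[0][:,0]
E
python3 - <<'E'
from h import *
s=ctrl.read_state(); print(s)
snap("top","t0",scale=1.4); snap("side","s0",scale=1.4)
for c in("top","side"): print(c,_c(c) if 0 else np.load(f"pics/{c}_last.npz")["extrinsics"].round(2).tolist(), float(np.load(f"pics/{c}_last.npz")["fx"]))
E
```

```text
{'clock': 0.0, 'qpos': array([ 1.25318384,  0.62933642,  0.03843474,  1.51835961, -0.02695541,
        0.99631366, -0.02001434]), 'qd': array([ 0.0008562 , -0.00032855, -0.00034503, -0.00087787, -0.00082692,
        0.00035762, -0.00124676]), 'tau': array([-3.63999670e-04, -5.63410485e+01,  1.22645460e+00, -1.93440682e+01,
        1.10993240e-02,  1.05964343e-02,  4.96784438e-06]), 'eef_pos': array([ 161.85610906, -629.02280666,  302.99782242]), 'tool_rot': array([-3.13969423e+00,  5.76931424e-05,  2.51828500e-01]), 'force': array([-0.50191038,  0.13925698,  0.08334099]), 'torque': array([-0.01151187, -0.04442783, -0.02987676]), 'gripper_force': 0.0, 'width': 85.49254767935945}
top [[0.01, 0.99, -0.16, 460.98], [-1.0, 0.02, 0.03, 170.28], [0.03, 0.16, 0.99, 1043.43], [0.0, 0.0, 0.0, 1.0]] 426.3155818429169
side [[0.99, 0.11, -0.12, 500.87], [-0.16, 0.74, -0.65, -555.08], [0.02, 0.66, 0.75, 945.35], [0.0, 0.0, 0.0, 1.0]] 478.92238188128624
```

View pics/t0.png

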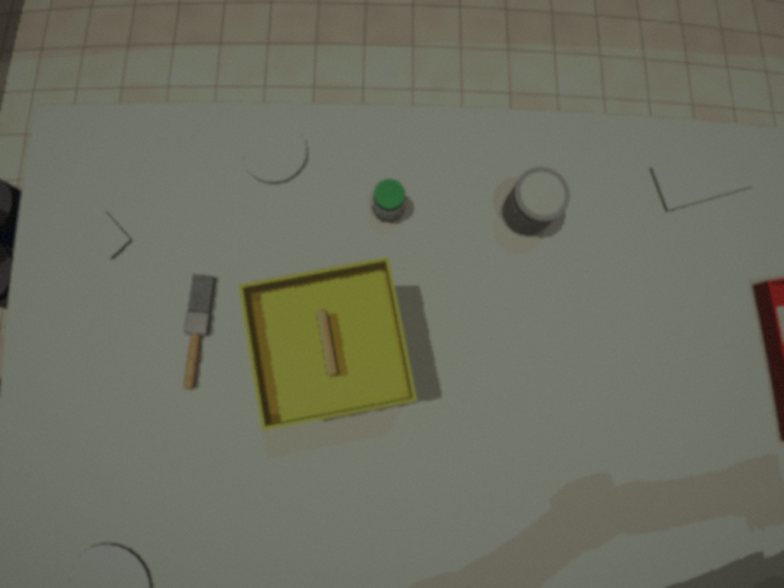

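View pics/s0.png

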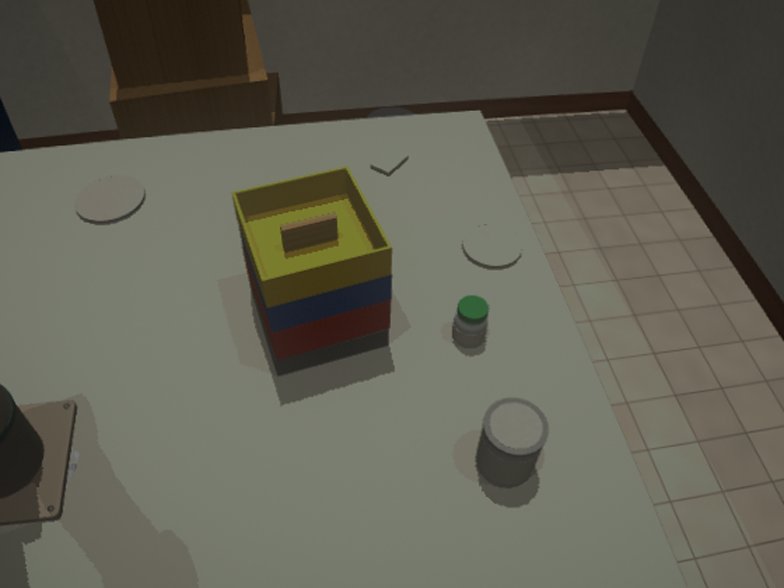

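The top view shows the yellow tray on top, with rim corners at (242,286), (388,260), (415,402) and (265,427), and its fin between (323,311) and (334,375), all in 1.4x pixels. The brush is to the left at (200,330), the jar at (390,195) and the can at (540,195). The side view shows a grey/red/blue/yellow stack, sitting squarely.

Run:
```python
from h import *
c=np.array([(242,286),(388,260),(415,402),(265,427)])/1.4
P=px2w("top",c,237); print(P.round(0).tolist(), P.mean(0).round(1))
m=[P[1]-P[0],P[2]-P[3]]; print([np.degrees(np.arctan2(v[1],v[0])).round(1) for v in m],[np.linalg.norm(v) for v in m])
m=[P[0]-P[3],P[1]-P[2]]; print([np.degrees(np.arctan2(v[1],v[0])).round(1) for v in m],[np.linalg.norm(v) for v in m])
f=px2w("top",np.array([(322,311),(334,375)])/1.4,232); print("fin",f.round(1).tolist(),f.mean(0))
print(px2w("top",np.array([(390,215),(535,230),(191,385),(203,276),(750,430)])/1.4,0).round(0).tolist())
c=np.array([(235,192),(348,170),(390,247),(267,282)])/1.4
P=px2w("side",c,237); print(P.round(0).tolist(), P.mean(0).round(1))
print("tablecorners",px2w("top",np.array([(35,105),(780,125),(5,560),(390,580),(780,580)])/1.4,0).round(0).tolist())
```

```text
[[592.0, 351.0, 237.0], [632.0, 152.0, 237.0], [439.0, 113.0, 237.0], [403.0, 312.0, 237.0]] [516.8 231.8 237. ]
[np.float64(-78.6), np.float64(-79.6)] [np.float64(203.76801119150394), np.float64(202.38702784845194)]
[np.float64(11.8), np.float64(11.4)] [np.float64(193.26702735139142), np.float64(196.74787852521806)]
fin [[560.4, 240.6, 232.0], [473.8, 221.9, 232.0]] [517.14329087 231.27146865 232.        ]
[[766.0, 144.0, 0.0], [745.0, -123.0, 0.0], [454.0, 486.0, 0.0], [647.0, 476.0, 0.0], [378.0, -530.0, 0.0]]
[[402.0, 313.0, 237.0], [592.0, 344.0, 237.0], [632.0, 151.0, 237.0], [446.0, 106.0, 237.0]] [518.  228.8 237. ]
tablecorners [[985.0, 848.0, 0.0], [990.0, -662.0, 0.0], [125.0, 825.0, 0.0], [131.0, 135.0, 0.0], [91.0, -598.0, 0.0]]
```

Request:
send_rows --rows '[[[35.4,-30,-5.7,0,0,0],[35.4,-30,-5.7,0,0,0],[35.4,-30,-5.7,0,0,0],[35.4,-30,-5.7,0,0,0],[35.4,-30,-5.7,0,0,0],[35.4,-30,-5.7,0,0,0],[35.4,-30,-5.7,0,0,0],[35.4,-30,-5.7,0,0,0],[35.4,-30,-5.7,0,0,0],[35.4,-30,-5.7,0,0,0]]]' --grip 0

```text
clock: 1.1
eef_pos: [433.2, -245.5, 361.4]
tool_rot: [-3.14, -0.003, 0.259]
force: [-0.8, -0.8, 1.5]
width: 85.1
gripper_force: 0.0
```

```bash
cat > go.py <<'E'
# python3 go.py x y z yaw : shift in tool axes (cm) and turn to reach target
import sys
from h import *
s=ctrl.read_state(); t=list(map(float,sys.argv[1:5])); q=R.from_euler("xyz",s["tool_rot"])
d=q.inv().apply(np.array(t[:3])-s["eef_pos"])/10
w=(q.inv()*R.from_euler("xyz",[np.pi,0,t[3]])).as_rotvec()
print("t",round(s["clock"],2),"pos",s["eef_pos"].round(1),"rot",s["tool_rot"].round(3),"F",s["force"].round(1),"w",round(s["width"],1),"gf",s["gripper_force"],"q7",s["qpos"].round(2))
print("cmd",d.round(2).tolist(),w.round(3).tolist())
E
python3 go.py 517 231 360 0.203
```

```text
t 1.1 pos [ 433.2 -245.5  361.4] rot [-3.14e+00 -3.00e-03  2.59e-01] F [-0.8 -0.8  1.5] w 85.1 gf 0.0 q7 [ 0.48  0.34 -0.03  1.86  0.01  0.94 -0.86]
cmd [20.33, -43.91, 0.26] [-0.002, -0.003, 0.056]
```

Request:
send_rows --rows '[[[20.3,-43.9,0.2,0,0,0.056],[20.3,-43.9,0.2,0,0,0.056],[20.3,-43.9,0.2,0,0,0.056],[20.3,-43.9,0.2,0,0,0.056],[20.3,-43.9,0.2,0,0,0.056],[20.3,-43.9,0.2,0,0,0.056],[20.3,-43.9,0.2,0,0,0.056],[20.3,-43.9,0.2,0,0,0.056],[20.3,-43.9,0.2,0,0,0.056],[20.3,-43.9,0.2,0,0,0.056]]]'

```text
clock: 2.1
eef_pos: [516.8, 229.1, 358.6]
tool_rot: [-3.14, 0.0, 0.199]
force: [-0.2, -0.0, -0.0]
width: 85.3
gripper_force: 0.0
```

Request:
send_rows --rows '[[[0,0,0,0,0,0],[0,0,0,0,0,0],[0,0,0,0,0,0]]]'

```text
clock: 2.4
eef_pos: [517.3, 223.2, 358.6]
tool_rot: [3.14, 0.001, 0.194]
force: [0.6, 0.3, -0.7]
width: 85.0
gripper_force: 0.0
```

```bash
python3 go.py 517 231 273 0.203; python3 -c "
from h import *
snap('side','s1',(120,80,320,280),3)"
```

```text
t 2.4 pos [517.3 223.2 358.6] rot [3.14e+00 1.00e-03 1.94e-01] F [ 0.6  0.3 -0.7] w 85.0 gf 0.0 q7 [-0.36  0.45 -0.15  1.69  0.08  1.01 -1.91]
cmd [0.13, -0.78, 8.56] [0.001, 0.001, -0.009]
```

View pics/s1.png

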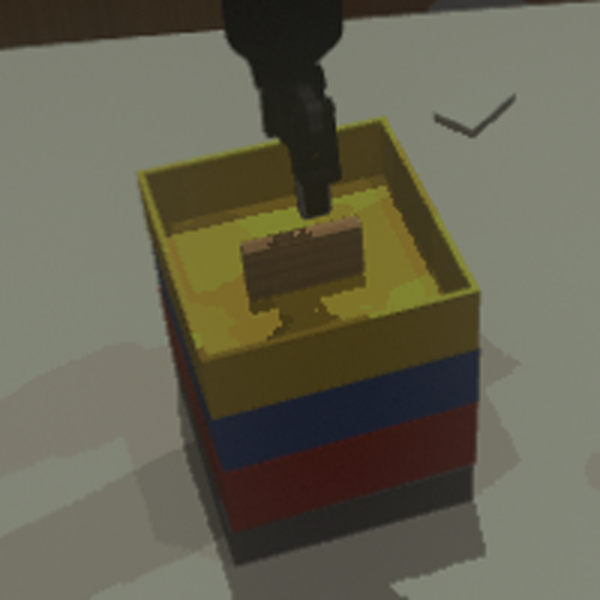

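The gripper is straight above the yellow fin (fin at about (303,255) in the crop). I'll go down and grip.

Request:
send_rows --rows '[[[0.1,-0.8,2,0,0,-0.009],[0.1,-0.8,4,0,0,-0.009],[0.1,-0.8,6,0,0,-0.009],[0.1,-0.8,7.5,0,0,-0.009],[0.1,-0.8,8.3,0,0,-0.009],[0.1,-0.8,8.6,0,0,-0.009],[0.1,-0.8,8.6,0,0,-0.009]]]'

```text
clock: 3.15
eef_pos: [517.0, 232.4, 273.1]
tool_rot: [3.141, -0.0, 0.204]
force: [0.6, -0.9, -0.0]
width: 85.4
gripper_force: 0.0
```

Request:
send_rows --rows '[[[0,0,0,0,0,0],[0,0,0,0,0,0],[0,0,0,0,0,0],[0,0,0,0,0,0],[0,0,0,0,0,0],[0,0,0,0,0,0],[0,0,0,0,0,0],[0,0,0,0,0,0]]]' --grip 255

```text
clock: 3.95
eef_pos: [516.8, 233.5, 273.3]
tool_rot: [-3.141, -0.001, 0.205]
force: [-0.3, 0.5, 4.7]
width: 13.0
gripper_force: 59.5
```

```bash
python3 go.py 480 -310 300 0.203
```

```text
t 3.95 pos [516.8 233.5 273.3] rot [-3.141e+00 -1.000e-03  2.050e-01] F [-0.3  0.5  4.7] w 13.0 gf 59.545292258262634 q7 [-0.38  0.55 -0.15  1.79  0.1   0.82 -1.94]
cmd [-14.67, 52.46, -2.71] [-0.001, -0.001, 0.002]
```

Request:
send_rows --rows '[[[0,0,-0.5,0,0,0],[0,0,-1.5,0,0,0],[0,0,-3,0,0,0],[0,0,-4.5,0,0,0],[-0.5,2,-6,0,0,0],[-1.2,4.5,-6,0,0,0],[-2.1,7.5,-6,0,0,0],[-3.1,11,-6,0,0,0],[-4.1,14.5,-6,0,0,0],[-5,18,-6,0,0,0]]]'

```text
clock: 4.95
eef_pos: [503.6, 44.8, 333.1]
tool_rot: [3.141, 0.001, 0.205]
force: [-0.0, -0.2, -3.5]
width: 13.2
gripper_force: 58.8
```

Request:
send_rows --rows '[[[-1,3.5,0,0,0,0],[-2,7,0,0,0,0],[-3,10.5,0,0,0,0],[-4,14,0,0,0,0],[-5,17.5,0,0,0,0],[-6,21,0,0,0,0],[-7,24.5,0,0,0,0],[-8,28,0,0,0,0],[-9,31.5,0,0,0,0],[-9.7,34.5,0,0,0,0]]]'

```text
clock: 5.95
eef_pos: [478.2, -313.4, 332.9]
tool_rot: [3.141, 0.002, 0.203]
force: [1.3, 0.5, -3.9]
width: 13.1
gripper_force: 58.8
```

```bash
python3 go.py 480 -310 97 0.203
```

```text
t 5.95 pos [ 478.2 -313.4  332.9] rot [3.141e+00 2.000e-03 2.030e-01] F [ 1.3  0.5 -3.9] w 13.1 gf 58.77411961555481 q7 [ 0.57  0.48 -0.07  1.7   0.04  0.96 -0.87]
cmd [0.28, -0.3, 23.59] [0.0, 0.002, -0.0]
```

Request:
send_rows --rows '[[[0,0,3,0,0,0],[0,0,6.5,0,0,0],[0,0,10,0,0,0],[0,0,13.5,0,0,0],[0,0,17,0,0,0],[0,0,19.5,0,0,0],[0,0,21.5,0,0,0],[0,0,22.8,0,0,0],[0,0,23.5,0,0,0],[0,0,23.5,0,0,0]]]'

```text
clock: 6.95
eef_pos: [479.6, -311.1, 97.7]
tool_rot: [-3.141, 0.0, 0.205]
force: [0.1, -0.1, -4.1]
width: 12.7
gripper_force: 59.0
```

Request:
send_rows --rows '[[[0,0,0,0,0,0],[0,0,0,0,0,0]]]'

```text
clock: 7.15
eef_pos: [480.1, -311.3, 98.9]
tool_rot: [3.14, -0.001, 0.205]
force: [0.1, 0.5, -4.5]
width: 13.2
gripper_force: 59.0
```

```bash
python3 go.py 480 -310 97 0.203
```

```text
t 7.15 pos [ 480.1 -311.3   98.9] rot [ 3.14e+00 -1.00e-03  2.05e-01] F [ 0.1  0.5 -4.5] w 13.2 gf 58.98733913898468 q7 [ 0.55  0.81 -0.04  1.88  0.07  0.45 -0.91]
cmd [0.02, -0.13, 0.19] [0.001, -0.001, 0.002]
```

Still about 2 mm in the air. I'll lower it 2 mm, release, and rise.

Request:
send_rows --rows '[[[0,0,0.1,0,0,0],[0,0,0.2,0,0,0],[0,0,0.2,0,0,0]]]'

```text
clock: 7.45
eef_pos: [479.8, -311.1, 96.3]
tool_rot: [3.141, -0.001, 0.205]
force: [-0.5, 0.8, -0.9]
width: 13.0
gripper_force: 59.5
```

Request:
send_rows --rows '[[[0,0,0,0,0,0],[0,0,0,0,0,0],[0,0,0,0,0,0],[0,0,0,0,0,0],[0,0,-1,0,0,0],[0,0,-3,0,0,0],[0,0,-7,0,0,0],[0,0,-12,0,0,0],[0,0,-17,0,0,0],[0,0,-22,0,0,0]]]' --grip 0

```text
clock: 8.45
eef_pos: [479.1, -310.7, 318.8]
tool_rot: [3.141, -0.001, 0.205]
force: [1.2, -0.9, -0.8]
width: 85.2
gripper_force: 0.0
```

```bash
python3 go.py 517 230 300 0.203; python3 -c "
from h import *
snap('top','t1',(160,170,310,320),4)
snap('side','s2')"
```

```text
t 8.45 pos [ 479.1 -310.7  318.8] rot [ 3.141e+00 -1.000e-03  2.050e-01] F [ 1.2 -0.9 -0.8] w 85.2 gf 0.0 q7 [ 0.57  0.5  -0.07  1.72  0.04  0.92 -0.88]
cmd [14.7, -52.17, 1.87] [0.0, -0.001, 0.002]
```

View pics/t1.png

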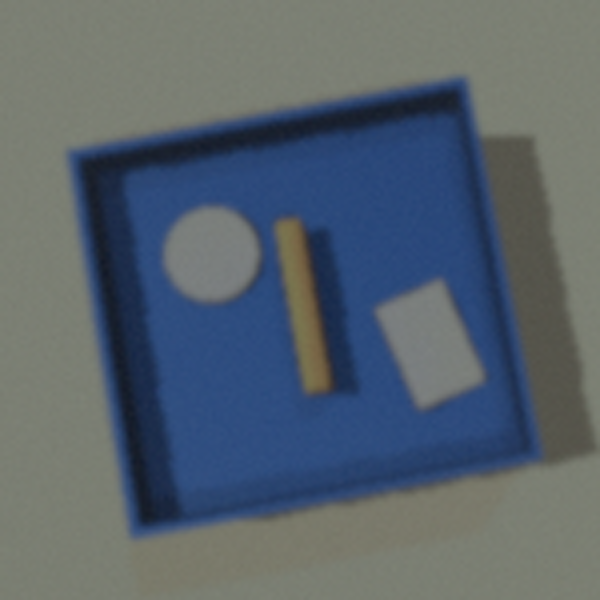

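The blue tray now shows rim corners at (70,153), (467,80), (540,458) and (135,535) in the 4x crop. Its fin runs from (290,217) to (317,392), with the disc on the left and the plaque on the right. Both lie below fingertip height.

```bash
python3 - <<'E'
from h import *
o=np.array([160,170])
P=px2w("top",o+np.array([(70,153),(467,80),(540,458),(135,535)])/4,177); print(P.round(0).tolist(),P.mean(0).round(1))
v=P[0]-P[3]+P[1]-P[2]; u=P[0]-P[1]+P[3]-P[2]; print(np.arctan2(v[1],v[0]),np.arctan2(-u[0],u[1]))
f=px2w("top",o+np.array([(288,219),(317,392)])/4,172);print(f.round(1).tolist(),f.mean(0))
E
python3 go.py 517 231 290 0.203
```

```text
[[594.0, 355.0, 177.0], [636.0, 151.0, 177.0], [443.0, 111.0, 177.0], [401.0, 313.0, 177.0]] [518.6 232.5 177. ]
0.20690558925083924 0.20384616983302398
[[562.5, 241.6, 172.0], [474.5, 224.3, 172.0]] [518.50760824 232.95212189 172.        ]
t 8.55 pos [ 482.5 -312.7  324. ] rot [ 3.131 -0.011  0.205] F [0.7 0.3 0.4] w 85.5 gf 0.0 q7 [ 0.57  0.49 -0.07  1.72  0.04  0.92 -0.88]
cmd [14.39, -52.56, 3.02] [0.01, -0.011, 0.002]
```

Request:
send_rows --rows '[[[14.7,-52.6,2,0,0,0],[14.7,-52.6,2,0,0,0],[14.7,-52.6,2,0,0,0],[14.7,-52.6,2,0,0,0],[14.7,-52.6,2,0,0,0],[14.7,-52.6,2,0,0,0],[14.7,-52.6,2,0,0,0],[14.7,-52.6,2,0,0,0],[14.7,-52.6,2,0,0,0],[14.7,-52.6,2,0,0,0]]]'

```text
clock: 9.55
eef_pos: [513.0, 189.5, 297.9]
tool_rot: [3.141, -0.0, 0.205]
force: [0.2, 0.0, -0.5]
width: 85.4
gripper_force: 0.0
```

Request:
send_rows --rows '[[[0,0,0,0,0,0],[0,0,0,0,0,0],[0,0,0,0,0,0],[0,0,0,0,0,0]]]'

```text
clock: 9.95
eef_pos: [513.6, 185.7, 297.8]
tool_rot: [3.141, 0.0, 0.202]
force: [0.3, -0.3, 0.4]
width: 85.4
gripper_force: 0.0
```

```bash
python3 go.py 518 232.5 213 0.204
```

```text
t 9.95 pos [513.6 185.7 297.8] rot [3.141 0.    0.202] F [ 0.3 -0.3  0.4] w 85.4 gf 0.0 q7 [-0.32  0.49 -0.12  1.81  0.07  0.84 -1.84]
cmd [1.37, -4.5, 8.47] [0.001, 0.0, -0.002]
```

Request:
send_rows --rows '[[[0.7,-2.3,0,0,0,0],[1.4,-4.5,0,0,0,0],[1.4,-4.5,1.5,0,0,0],[1.4,-4.5,3.5,0,0,0],[1.4,-4.5,5.5,0,0,0],[1.4,-4.5,7.2,0,0,0],[1.4,-4.5,8.2,0,0,0],[1.4,-4.5,8.5,0,0,0],[1.4,-4.5,8.5,0,0,0]]]'

```text
clock: 10.85
eef_pos: [518.2, 234.0, 212.7]
tool_rot: [3.141, -0.0, 0.204]
force: [0.1, 0.2, 0.3]
width: 85.4
gripper_force: 0.0
```

Request:
send_rows --rows '[[[0,0,0,0,0,0],[0,0,0,0,0,0],[0,0,0,0,0,0],[0,0,0,0,0,0],[0,0,0,0,0,0],[0,0,0,0,0,0],[0,0,0,0,0,0]]]' --grip 255

```text
clock: 11.55
eef_pos: [518.1, 234.8, 213.0]
tool_rot: [-3.141, -0.001, 0.205]
force: [-0.9, 0.6, 3.7]
width: 13.2
gripper_force: 59.4
```

```bash
python3 go.py 520 -60 273 0.204
```

```text
t 11.55 pos [518.1 234.8 213. ] rot [-3.141e+00 -1.000e-03  2.050e-01] F [-0.9  0.6  3.7] w 13.2 gf 59.356403946876526 q7 [-0.41  0.63 -0.11  1.83  0.1   0.68 -1.93]
cmd [-5.81, 28.9, -6.01] [-0.0, -0.001, 0.001]
```

Request:
send_rows --rows '[[[0,0,-0.5,0,0,0],[0,0,-1.5,0,0,0],[0,0,-3,0,0,0],[0,0,-4.5,0,0,0],[-0.1,0.5,-5.6,0,0,0],[-0.3,1.5,-6,0,0,0],[-0.6,3,-6,0,0,0],[-1,5,-6,0,0,0],[-1.4,7,-6,0,0,0],[-1.8,9,-6,0,0,0]]]'

```text
clock: 12.55
eef_pos: [517.9, 139.9, 271.8]
tool_rot: [3.14, 0.002, 0.203]
force: [0.0, 0.4, -3.7]
width: 13.6
gripper_force: 58.6
```

Request:
send_rows --rows '[[[-0.5,2.5,0,0,0,0],[-1,5,0,0,0,0],[-1.5,7.5,0,0,0,0],[-2,10,0,0,0,0],[-2.5,12.5,0,0,0,0],[-3,15,0,0,0,0],[-3.4,17,0,0,0,0],[-3.8,18.7,0,0,0,0],[-4,19.7,0,0,0,0],[-4,20,0,0,0,0]]]'

```text
clock: 13.55
eef_pos: [519.2, -63.5, 272.1]
tool_rot: [3.141, 0.002, 0.202]
force: [0.4, 1.0, -4.4]
width: 13.3
gripper_force: 58.6
```

```bash
python3 go.py 520 -60 96.5 0.204
```

```text
t 13.55 pos [519.2 -63.5 272.1] rot [3.141e+00 2.000e-03 2.020e-01] F [ 0.4  1.  -4.4] w 13.3 gf 58.61342668533325 q7 [ 0.15  0.49 -0.12  1.9   0.08  0.75 -1.39]
cmd [0.18, -0.34, 17.56] [0.0, 0.002, -0.002]
```

Request:
send_rows --rows '[[[0,0,1,0,0,0],[0,0,3,0,0,0],[0,0,6,0,0,0],[0,0,9,0,0,0],[0,0,12,0,0,0],[0,0,14,0,0,0],[0,0,15.7,0,0,0],[0,0,16.8,0,0,0],[0,0,17.3,0,0,0],[0,0,17.3,0,0,0]]]'

```text
clock: 14.55
eef_pos: [520.0, -60.7, 99.1]
tool_rot: [-3.141, 0.001, 0.206]
force: [-0.1, 0.5, -4.6]
width: 13.5
gripper_force: 58.7
```

Request:
send_rows --rows '[[[0,0,0,0,0,0],[0,0,0.1,0,0,0],[0,0,0.2,0,0,0],[0,0,0.3,0,0,0],[0,0,0.3,0,0,0]]]'

```text
clock: 15.05
eef_pos: [520.2, -61.3, 96.7]
tool_rot: [3.142, -0.0, 0.205]
force: [-0.1, 0.7, -5.3]
width: 13.4
gripper_force: 58.7
```

Request:
send_rows --rows '[[[0,0,0.1,0,0,0],[0,0,0.1,0,0,0],[0,0,0.1,0,0,0]]]'

```text
clock: 15.35
eef_pos: [520.2, -61.2, 96.0]
tool_rot: [3.141, -0.0, 0.205]
force: [-1.1, -0.0, 1.6]
width: 13.0
gripper_force: 59.4
```

Request:
send_rows --rows '[[[0,0,0,0,0,0],[0,0,0,0,0,0],[0,0,0,0,0,0],[0,0,0,0,0,0],[0,0,-1,0,0,0],[0,0,-3,0,0,0],[0,0,-6,0,0,0],[0,0,-10,0,0,0],[0,0,-13,0,0,0],[0,0,-15,0,0,0]]]' --grip 0

```text
clock: 16.35
eef_pos: [520.7, -61.3, 248.7]
tool_rot: [3.141, -0.004, 0.205]
force: [0.7, 0.4, -0.9]
width: 85.7
gripper_force: 0.0
```

```bash
python3 -c "
from h import *
snap('top','t2',(160,170,310,320),4)"; python3 go.py 518 232 220 0.204
```

```text
t 16.4 pos [522.  -61.4 251. ] rot [ 3.139 -0.008  0.205] F [ 1.  -0.   1.9] w 85.5 gf 0.0 q7 [ 0.15  0.52 -0.12  1.92  0.09  0.69 -1.4 ]
cmd [5.55, -28.82, 3.08] [0.002, -0.008, 0.001]
```

View pics/t2.png

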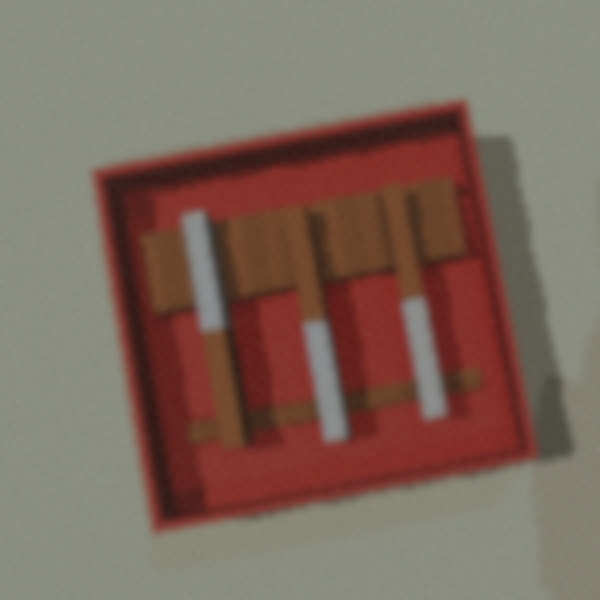

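The red tray's corners are at (95,172), (467,100), (537,458) and (155,530). The holder is on the far (+x) side. The left strip (y=+55) is right: white in the holder. The middle strip (300,210)-(335,441) and the right strip (396,190)-(434,419) have their bare ends in the holder and must be turned.

Run:
```python
from h import *
o=np.array([160,170])
P=px2w("top",o+np.array([(95,172),(467,100),(537,458),(155,530)])/4,117); c=P.mean(0);print(P.round(0).tolist(),c.round(1))
v=P[0]-P[3]+P[1]-P[2]; u=P[0]-P[1]+P[3]-P[2]; print(np.arctan2(v[1],v[0]),np.arctan2(-u[0],u[1]))
for n,a in dict(D=[(196,212),(233,445)],M=[(301,210),(335,441)],Rt=[(396,190),(434,419)]).items():
    f=px2w("top",o+np.array(a)/4,110); d=f[0]-f[1]; m=f.mean(0); l=R.from_euler("z",-0.204).apply(m-c)
    print(n,m.round(1),np.linalg.norm(d).round(1),np.arctan2(d[1],d[0]).round(3),"tray",l.round(1))
```

```text
[[593.0, 353.0, 117.0], [637.0, 149.0, 117.0], [442.0, 109.0, 117.0], [400.0, 313.0, 117.0]] [517.9 230.9 117. ]
0.20594204318970286 0.20751622347349238
D [509.4 285.2 110. ] 128.9 0.192 tray [ 2.6 54.9 -7. ]
M [512.1 228.7 110. ] 127.4 0.172 tray [-6.2 -1.  -7. ]
Rt [524.4 176.  110. ] 127.0 0.183 tray [ -4.7 -55.1  -7. ]
```

Request:
send_rows --rows '[[[1.5,-5,0,0,0,0],[2.5,-10,0,0,0,0],[3.5,-15,1,0,0,0],[4.3,-19,2,0,0,0],[4.8,-22,3,0,0,0],[5,-23.3,3,0,0,0],[5,-23.3,3,0,0,0],[5,-23.3,3,0,0,0]]]' --grip 120

```text
clock: 17.2
eef_pos: [522.1, 175.1, 216.1]
tool_rot: [3.14, -0.0, 0.203]
force: [0.4, -1.0, -0.8]
width: 45.6
gripper_force: 0.0
```

```bash
python3 go.py 524.2 177 142 0.204; python3 -c "
from h import *
snap('side','s3',(150,80,300,280),3)"
```

```text
t 17.2 pos [522.1 175.1 216.1] rot [ 3.14  -0.     0.203] F [ 0.4 -1.  -0.8] w 45.6 gf 0.0 q7 [-0.32  0.6  -0.09  1.88  0.09  0.66 -1.83]
cmd [0.24, -0.16, 7.41] [0.002, -0.0, -0.001]
```

View pics/s3.png

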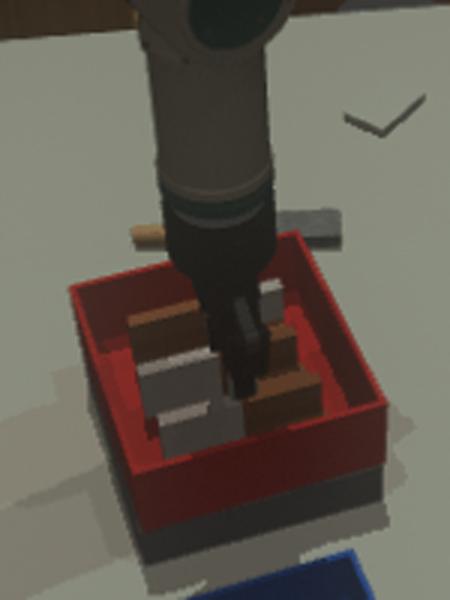

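The fingers straddle the right strip above its middle, at about (243,395). I'll go down and grip.

Request:
send_rows --rows '[[[0.2,-0.1,1.5,0,0,0],[0.2,-0.1,3,0,0,0],[0.2,-0.1,4.5,0,0,0],[0.2,-0.1,6,0,0,0],[0.2,-0.1,7,0,0,0],[0.2,-0.1,7.4,0,0,0],[0.2,-0.1,7.4,0,0,0]]]'

```text
clock: 17.95
eef_pos: [524.0, 175.6, 145.6]
tool_rot: [3.139, -0.001, 0.201]
force: [-9.3, -3.4, 32.5]
width: 45.3
gripper_force: 13.6
```

Request:
send_rows --rows '[[[0,0,0,0,0,0],[0,0,0,0,0,0],[0,0,0,0,0,0],[0,0,0,0,0,0],[0,0,0,0,0,0],[0,0,0,0,0,0]]]' --grip 255

```text
clock: 18.55
eef_pos: [524.2, 177.2, 142.6]
tool_rot: [3.141, -0.001, 0.204]
force: [-0.9, -1.7, 9.5]
width: 11.0
gripper_force: 58.6
```

Request:
send_rows --rows '[[[0,0,-0.5,0,0,0],[0,0,-1,0,0,0],[0,0,-2,0,0,0],[0,0,-3.5,0,0,0],[0,0,-5,0,0,0],[0,0,-6.5,0,0,0],[0,0,-8,0,0,0],[0,0,-9,0,0,0],[0,0,-9,0,0,0]]]'

```text
clock: 19.45
eef_pos: [524.2, 178.7, 233.2]
tool_rot: [-3.141, -0.003, 0.205]
force: [0.1, 0.6, -0.6]
width: 11.4
gripper_force: 58.3
```

```bash
python3 go.py 524.2 177 142 0.204; python3 -c "
from h import *
snap('side','s4',(150,80,300,280),3)
snap('top','t4')"
```

```text
t 19.45 pos [524.2 178.7 233.2] rot [-3.141e+00 -3.000e-03  2.050e-01] F [ 0.1  0.6 -0.6] w 11.4 gf 58.33920657634735 q7 [-0.32  0.58 -0.1   1.86  0.08  0.7  -1.82]
cmd [-0.06, 0.17, 9.12] [-0.001, -0.003, 0.001]
```

View pics/s4.png

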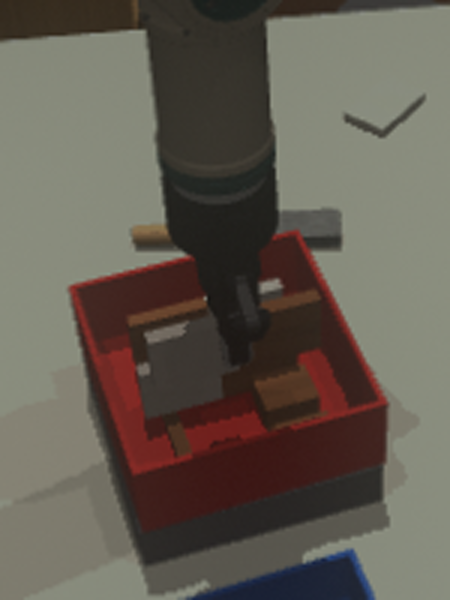

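The strip is held level, gripped at its middle. The tray has not moved, and the right-hand part of the holder is visible at (290,395). I'll turn it half a turn.

Request:
send_rows --rows '[[[0,0,0,0,0,-0.13],[0,0,0,0,0,-0.26],[0,0,0,0,0,-0.4],[0,0,0,0,0,-0.54],[0,0,0,0,0,-0.68],[0,0,0,0,0,-0.82],[0,0,0,0,0,-0.96],[0,0,0,0,0,-1.047],[0,0,0,0,0,-1.047]]]'

```text
clock: 20.45
eef_pos: [523.0, 178.1, 230.6]
tool_rot: [-3.14, 0.001, 1.252]
force: [0.0, -0.2, -1.1]
width: 11.3
gripper_force: 58.4
```

Request:
send_rows --rows '[[[0,0,0,0,0,-0.13],[0,0,0,0,0,-0.26],[0,0,0,0,0,-0.4],[0,0,0,0,0,-0.54],[0,0,0,0,0,-0.68],[0,0,0,0,0,-0.82],[0,0,0,0,0,-0.96],[0,0,0,0,0,-1.047],[0,0,0,0,0,-1.047]]]'

```text
clock: 21.35
eef_pos: [523.2, 178.2, 230.9]
tool_rot: [-3.14, -0.001, 2.297]
force: [0.9, -0.3, -0.8]
width: 11.5
gripper_force: 58.4
```

Request:
send_rows --rows '[[[0,0,0,0,0,-0.13],[0,0,0,0,0,-0.26],[0,0,0,0,0,-0.4],[0,0,0,0,0,-0.54],[0,0,0,0,0,-0.68],[0,0,0,0,0,-0.82],[0,0,0,0,0,-0.96],[0,0,0,0,0,-1.047],[0,0,0,0,0,-1.047]]]'

```text
clock: 22.25
eef_pos: [523.2, 178.3, 231.0]
tool_rot: [3.141, -0.001, -2.941]
force: [-0.4, 0.4, 0.1]
width: 11.6
gripper_force: 58.4
```

```bash
python3 go.py 524.2 177.3 180 3.346; python3 -c "
from h import *
snap('top','t5',(160,170,310,320),4)
snap('side','s5')"
```

```text
t 22.25 pos [523.2 178.3 231. ] rot [ 3.141e+00 -1.000e-03 -2.941e+00] F [-0.4  0.4  0.1] w 11.6 gf 58.36858570575714 q7 [ 0.2   0.77 -0.96  1.85  0.77  0.95  0.66]
cmd [-0.08, -0.11, 5.1] [0.0, -0.001, -0.003]
```

View pics/t5.png

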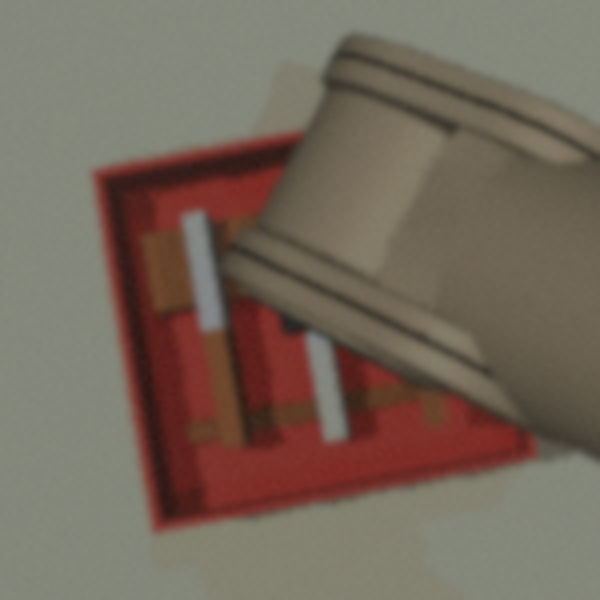

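The middle strip and strip D are unmoved; the arm hides the right side of the tray. I'll lower it to just above the slot, then insert slowly.

Request:
send_rows --rows '[[[-0.1,-0.1,1.5,0,0,-0.003],[-0.1,-0.1,3,0,0,-0.003],[-0.1,-0.1,4.5,0,0,-0.003],[-0.1,-0.1,5.7,0,0,-0.003],[-0.1,-0.1,6.4,0,0,-0.003],[-0.1,-0.1,6.4,0,0,-0.003],[-0.1,-0.1,6.4,0,0,-0.003]]]'

```text
clock: 23.05
eef_pos: [524.7, 178.0, 167.7]
tool_rot: [3.141, 0.0, -2.934]
force: [0.7, 0.1, -0.7]
width: 11.2
gripper_force: 58.4
```

```bash
python3 go.py 524.2 177.2 143 3.346; python3 -c "
from h import *
snap('side','s6',(150,100,300,250),4)"
```

```text
t 23.05 pos [524.7 178.  167.7] rot [ 3.141  0.    -2.934] F [ 0.7  0.1 -0.7] w 11.2 gf 58.37435960769653 q7 [ 0.16  0.85 -0.88  1.89  0.88  0.85  0.59]
cmd [0.06, -0.07, 2.47] [0.0, 0.0, 0.003]
```

View pics/s6.png

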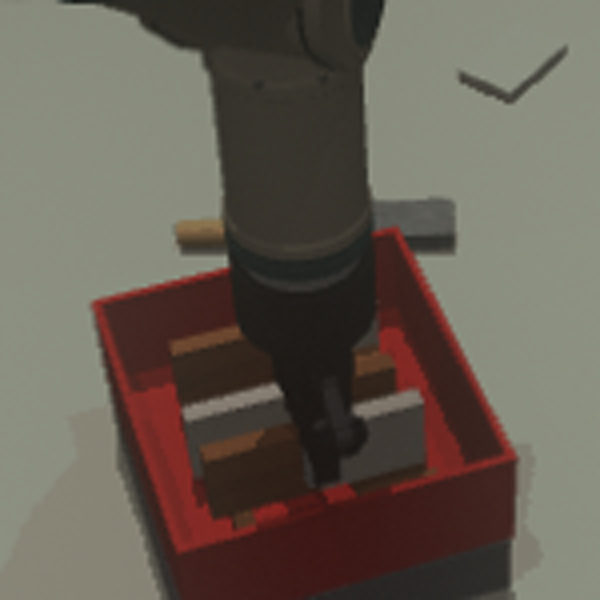

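The turned strip hangs above its slot with the white end over the holder, at about (390,440), and the bare end towards -x. I'll insert it slowly.

Request:
send_rows --rows '[[[0,-0.1,0.3,0,0,0.002],[0,-0.1,0.6,0,0,0.002],[0,-0.1,0.9,0,0,0.002],[0,-0.1,1.2,0,0,0.002],[0,-0.1,1.4,0,0,0.002],[0,-0.1,1.4,0,0,0.002]]]'

```text
clock: 23.7
eef_pos: [524.7, 176.7, 153.3]
tool_rot: [3.141, -0.0, -2.936]
force: [-0.4, 1.2, -0.6]
width: 11.3
gripper_force: 58.6
```

Request:
send_rows --rows '[[[0,0,0.2,0,0,0],[0,0,0.4,0,0,0],[0,0,0.6,0,0,0],[0,0,0.8,0,0,0],[0,0,1,0,0,0],[0,0,1,0,0,0]]]'

```text
clock: 24.3
eef_pos: [524.8, 176.7, 143.4]
tool_rot: [3.141, -0.0, -2.936]
force: [0.3, 0.4, -1.8]
width: 11.3
gripper_force: 58.6
```

Request:
send_rows --rows '[[[0,0,0.1,0,0,0],[0,0,0.1,0,0,0]]]'

```text
clock: 24.5
eef_pos: [524.9, 176.8, 142.7]
tool_rot: [-3.142, 0.0, -2.936]
force: [-0.4, 1.4, -0.8]
width: 11.6
gripper_force: 58.8
```

Request:
send_rows --rows '[[[0,0,0,0,0,0],[0,0,0,0,0,0],[0,0,0,0,0,0],[0,0,-0.5,0,0,0],[0,0,-1.5,0,0,0],[0,0,-3,0,0,0],[0,0,-5,0,0,0],[0,0,-7,0,0,0],[0,0,-7,0,0,0]]]' --grip 160

```text
clock: 25.4
eef_pos: [526.1, 177.4, 216.1]
tool_rot: [3.141, 0.005, -2.937]
force: [0.0, 0.7, -0.5]
width: 31.8
gripper_force: 0.0
```

```bash
python3 go.py 512 231 215 3.346; python3 -c "
from h import *
snap('side','s7',(150,100,300,250),4)"
```

```text
t 25.4 pos [526.1 177.4 216.1] rot [ 3.141  0.005 -2.937] F [ 0.   0.7 -0.5] w 31.8 gf 0.0 q7 [ 0.19  0.78 -0.94  1.86  0.8   0.92  0.65]
cmd [0.3, 5.53, 0.11] [0.001, 0.005, 0.0]
```

View pics/s7.png

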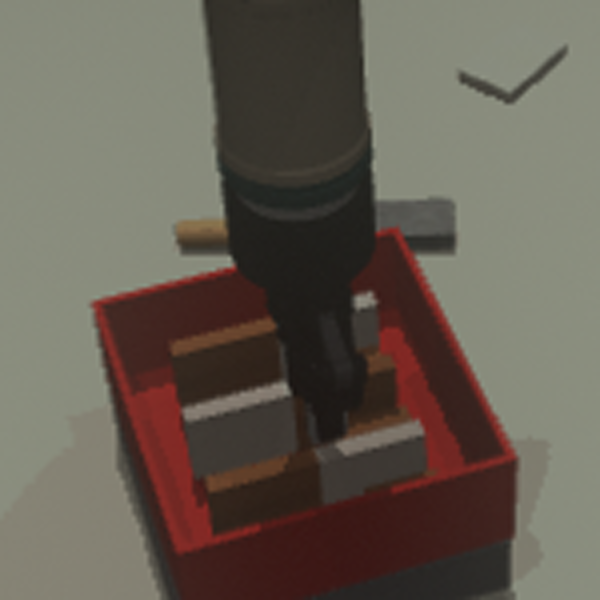

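The first strip is seated with its white end in the right slot and its bare end free. Now the middle strip.

Request:
send_rows --rows '[[[0.1,1.5,0,0,0,0],[0.2,3.5,0,0,0,0],[0.25,5,0,0,0,0],[0.25,5.5,0,0,0,0],[0.25,5.5,0,0,0,0],[0.25,5.5,0,0,0,0]]]'

```text
clock: 26.05
eef_pos: [511.2, 229.5, 212.2]
tool_rot: [-3.141, -0.001, -2.937]
force: [-0.1, 0.2, 0.2]
width: 31.9
gripper_force: 0.0
```

```bash
python3 go.py 512.5 230.5 147 3.346
```

```text
t 26.05 pos [511.2 229.5 212.2] rot [-3.141e+00 -1.000e-03 -2.937e+00] F [-0.1  0.2  0.2] w 31.9 gf 0.0 q7 [ 0.09  0.79 -0.93  1.84  0.8   0.93  0.56]
cmd [-0.15, 0.08, 6.52] [-0.001, -0.001, 0.001]
```

Request:
send_rows --rows '[[[-0.1,0.1,1.2,0,0,0],[-0.1,0.1,2.4,0,0,0],[-0.1,0.1,3.6,0,0,0],[-0.1,0.1,4.6,0,0,0],[-0.1,0.1,5.4,0,0,0],[-0.1,0.1,6,0,0,0],[-0.1,0.1,6.4,0,0,0],[-0.1,0.1,6.4,0,0,0]]]'

```text
clock: 26.85
eef_pos: [511.8, 231.2, 148.2]
tool_rot: [-3.141, -0.001, -2.936]
force: [-0.0, 0.3, -0.1]
width: 31.8
gripper_force: 0.0
```

Request:
send_rows --rows '[[[0,0,0,0,0,0],[0,0,0,0,0,0],[0,0,0,0,0,0],[0,0,0,0,0,0],[0,0,0,0,0,0],[0,0,0,0,0,0]]]' --grip 255

```text
clock: 27.45
eef_pos: [512.2, 231.4, 149.1]
tool_rot: [3.141, 0.001, -2.936]
force: [-0.4, -0.8, 6.0]
width: 11.4
gripper_force: 58.9
```

Request:
send_rows --rows '[[[0,0,-0.5,0,0,0],[0,0,-1,0,0,0],[0,0,-2,0,0,0],[0,0,-3.5,0,0,0],[0,0,-5,0,0,0],[0,0,-6.5,0,0,0],[0,0,-8,0,0,0],[0,0,-9,0,0,0],[0,0,-9,0,0,0]]]'

```text
clock: 28.35
eef_pos: [512.6, 231.7, 240.4]
tool_rot: [3.141, 0.003, -2.937]
force: [0.6, 0.4, -0.8]
width: 11.0
gripper_force: 58.4
```

Held (width 11). Now I'll turn it back half a turn.

Request:
send_rows --rows '[[[0,0,0,0,0,0.13],[0,0,0,0,0,0.26],[0,0,0,0,0,0.4],[0,0,0,0,0,0.54],[0,0,0,0,0,0.68],[0,0,0,0,0,0.82],[0,0,0,0,0,0.96],[0,0,0,0,0,1.047],[0,0,0,0,0,1.047]]]'

```text
clock: 29.25
eef_pos: [511.7, 231.1, 238.2]
tool_rot: [-3.141, 0.0, 2.3]
force: [-0.2, 0.3, -0.2]
width: 11.2
gripper_force: 58.3
```

Request:
send_rows --rows '[[[0,0,0,0,0,0.13],[0,0,0,0,0,0.26],[0,0,0,0,0,0.4],[0,0,0,0,0,0.54],[0,0,0,0,0,0.68],[0,0,0,0,0,0.82],[0,0,0,0,0,0.96],[0,0,0,0,0,1.047],[0,0,0,0,0,1.047]]]'

```text
clock: 30.15
eef_pos: [511.7, 231.2, 238.3]
tool_rot: [-3.141, 0.001, 1.255]
force: [-0.9, 0.5, -1.5]
width: 11.2
gripper_force: 58.4
```

Request:
send_rows --rows '[[[0,0,0,0,0,0.13],[0,0,0,0,0,0.26],[0,0,0,0,0,0.4],[0,0,0,0,0,0.54],[0,0,0,0,0,0.68],[0,0,0,0,0,0.82],[0,0,0,0,0,0.96],[0,0,0,0,0,1.047],[0,0,0,0,0,1.047]]]'

```text
clock: 31.05
eef_pos: [511.7, 231.3, 238.3]
tool_rot: [3.141, 0.001, 0.209]
force: [-0.1, -0.4, -0.5]
width: 11.2
gripper_force: 58.4
```

```bash
python3 go.py 512.2 231.4 174 0.205
```

```text
t 31.05 pos [511.7 231.3 238.3] rot [3.141e+00 1.000e-03 2.090e-01] F [-0.1 -0.4 -0.5] w 11.2 gf 58.38362216949463 q7 [-0.41  0.59 -0.1   1.83  0.08  0.73 -1.92]
cmd [0.06, -0.0, 6.43] [0.0, 0.001, 0.004]
```

Request:
send_rows --rows '[[[0.05,0,1.5,0,0,0.004],[0.05,0,3,0,0,0.004],[0.05,0,4.5,0,0,0.004],[0.05,0,5.7,0,0,0.004],[0.05,0,6.4,0,0,0.004],[0.05,0,6.4,0,0,0.004],[0.05,0,6.4,0,0,0.004]]]'

```text
clock: 31.75
eef_pos: [512.7, 231.4, 174.8]
tool_rot: [-3.141, -0.0, 0.203]
force: [0.7, 0.2, -0.7]
width: 11.0
gripper_force: 58.4
```

Request:
send_rows --rows '[[[0,0,0.3,0,0,0],[0,0,0.6,0,0,0],[0,0,0.9,0,0,0],[0,0,1.2,0,0,0],[0,0,1.4,0,0,0],[0,0,1.4,0,0,0]]]'

```text
clock: 32.35
eef_pos: [512.3, 231.2, 160.3]
tool_rot: [3.141, 0.001, 0.202]
force: [-0.5, 0.2, -1.6]
width: 11.1
gripper_force: 58.4
```

Request:
send_rows --rows '[[[0,0,0.3,0,0,0],[0,0,0.5,0,0,0],[0,0,0.7,0,0,0],[0,0,0.9,0,0,0],[0,0,1,0,0,0],[0,0,1,0,0,0]]]'

```text
clock: 32.95
eef_pos: [512.4, 231.3, 150.5]
tool_rot: [3.141, 0.0, 0.202]
force: [-0.4, -0.4, -0.6]
width: 11.2
gripper_force: 58.4
```

Down the last 1–2 mm, then release and rise.

Request:
send_rows --rows '[[[0,0,0.1,0,0,0],[0,0,0.15,0,0,0],[0,0,0.15,0,0,0]]]'

```text
clock: 33.25
eef_pos: [512.5, 231.3, 149.1]
tool_rot: [3.142, -0.0, 0.202]
force: [0.3, -0.1, -1.0]
width: 11.0
gripper_force: 58.5
```

Request:
send_rows --rows '[[[0,0,0,0,0,0],[0,0,0,0,0,0],[0,0,0,0,0,0],[0,0,-0.5,0,0,0],[0,0,-1.5,0,0,0],[0,0,-3,0,0,0],[0,0,-5,0,0,0],[0,0,-8,0,0,0],[0,0,-11,0,0,0],[0,0,-12,0,0,0]]]' --grip 160

```text
clock: 34.25
eef_pos: [513.8, 232.0, 273.0]
tool_rot: [-3.14, -0.006, 0.202]
force: [0.7, 0.9, -0.3]
width: 31.8
gripper_force: 0.0
```

```bash
python3 go.py 520 -200 350 0.205
```

```text
t 34.25 pos [513.8 232.  273. ] rot [-3.14  -0.006  0.202] F [ 0.7  0.9 -0.3] w 31.8 gf 0.0 q7 [-0.4   0.54 -0.11  1.8   0.08  0.8  -1.92]
cmd [-8.0, 42.43, -7.81] [-0.002, -0.006, -0.003]
```

Request:
send_rows --rows '[[[-9,43,-7,0,0,0],[-9,43,-7,0,0,0],[-9,43,-7,0,0,0],[-9,43,-7,0,0,0],[-9,43,-7,0,0,0],[-9,43,-7,0,0,0],[-9,43,-7,0,0,0],[-9,43,-7,0,0,0],[-9,43,-7,0,0,0],[-9,43,-7,0,0,0]]]' --grip 0

```text
clock: 35.25
eef_pos: [509.1, -216.3, 340.0]
tool_rot: [3.136, -0.0, 0.19]
force: [-1.0, 0.1, 0.6]
width: 85.7
gripper_force: 0.0
```

```bash
python3 -c "
from h import *
snap('top','t6',(160,150,560,350),2)"; python3 go.py 520 -200 350 0.205
```

```text
t 35.3 pos [ 509.5 -212.   339.4] rot [3.14  0.    0.195] F [ 0.2  0.2 -0.5] w 85.7 gf 0.0 q7 [ 0.4   0.45 -0.08  1.75  0.04  0.95 -1.08]
cmd [1.26, -0.97, -1.06] [0.002, 0.0, -0.01]
```

View pics/t6.png

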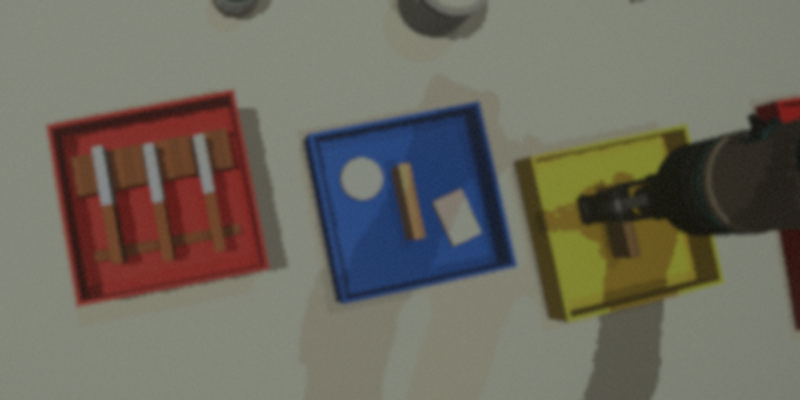

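All three strips now have white in the holder and bare free. Blue has corners (307,137), (478,103), (515,265) and (340,301), with its fin between (405,164) and (416,240). Yellow is partly under the arm.

```bash
cat > tray.py <<'E'
from h import *
def tray(c,o,s,z):
    P=px2w("top",np.array(o)+np.array(c)/s,z); v=P[0]-P[3]+P[1]-P[2]; u=P[0]-P[1]+P[3]-P[2]
    print(P.mean(0).round(1),np.arctan2(v[1],v[0]).round(3),np.arctan2(-u[0],u[1]).round(3))
E
python3 - <<'E'
from tray import *
o=(160,150)
tray([(307,137),(478,103),(515,265),(340,301)],o,2,60)
tray([(517,160),(687,127),(720,280),(565,321)],o,2,60)
tray([(49,127),(234,92),(268,268),(79,304)],o,2,117)
f=px2w("top",np.array(o)+np.array([(404.5,165),(416,240)])/2,55);print(f.mean(0),f[0]-f[1])
E
python3 go.py 520 -61 200 0.205
```

```text
[520.8 -61.1  60. ] 0.203 0.205
[ 497.4 -323.8   60. ] 0.23 0.203
[517.6 230.1 117. ] 0.206 0.206
[519.11574033 -60.98028777  55.        ] [87.62271791 12.55511166  0.        ]
t 35.3 pos [ 509.5 -212.   339.4] rot [3.14  0.    0.195] F [ 0.2  0.2 -0.5] w 85.7 gf 0.0 q7 [ 0.4   0.45 -0.08  1.75  0.04  0.95 -1.08]
cmd [3.95, -14.64, 13.91] [0.002, 0.0, -0.01]
```

Request:
send_rows --rows '[[[1.2,-4,3,0,0,-0.01],[2.4,-8,6,0,0,-0.01],[3.4,-12,9,0,0,-0.01],[3.9,-14,12,0,0,-0.01],[3.95,-14.6,14,0,0,-0.01],[3.95,-14.6,16,0,0,-0.01],[3.95,-14.6,17,0,0,-0.01],[3.95,-14.6,17,0,0,-0.01]]]'

```text
clock: 36.1
eef_pos: [518.9, -56.1, 168.0]
tool_rot: [-3.14, 0.003, 0.213]
force: [0.6, -0.3, -0.3]
width: 85.3
gripper_force: 0.0
```

```bash
python3 go.py 520 -61 96 0.205;python3 - <<'E'
from h import *
snap("top","t7")
snap("side","s8",(150,150,350,350),3)
E
```

```text
t 36.1 pos [518.9 -56.1 168. ] rot [-3.14e+00  3.00e-03  2.13e-01] F [ 0.6 -0.3 -0.3] w 85.3 gf 0.0 q7 [ 0.1   0.65 -0.07  1.99  0.09  0.51 -1.39]
cmd [0.02, 0.51, 7.2] [-0.001, 0.003, 0.008]
```

View pics/s8.png

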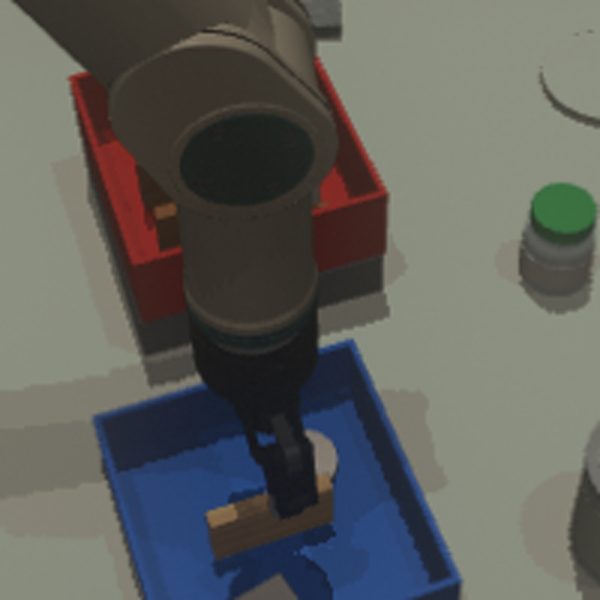

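The gripper is over the blue fin (fin at about (270,515), disc behind it). Going down to grip.

Request:
send_rows --rows '[[[0,0.5,1.5,0,0,0.008],[0,0.5,3.5,0,0,0.008],[0,0.5,5.3,0,0,0.008],[0,0.5,6.6,0,0,0.008],[0,0.5,7.1,0,0,0.008],[0,0.5,7.1,0,0,0.008],[0,0.5,7.1,0,0,0.008]]]'

```text
clock: 36.9
eef_pos: [521.4, -62.0, 98.8]
tool_rot: [3.141, -0.001, 0.204]
force: [0.7, -0.0, 0.2]
width: 85.6
gripper_force: 0.0
```

Request:
send_rows --rows '[[[0,0,0,0,0,0],[0,0,0,0,0,0],[0,0,0,0,0,0],[0,0,0,0,0,0],[0,0,0,0,0,0],[0,0,0,0,0,0],[0,0,0,0,0,0]]]' --grip 255

```text
clock: 37.6
eef_pos: [521.1, -61.7, 98.4]
tool_rot: [-3.142, -0.0, 0.204]
force: [-0.5, 0.8, 3.9]
width: 12.9
gripper_force: 59.5
```

Request:
send_rows --rows '[[[0,0,-0.5,0,0,0],[0,0,-1.5,0,0,0],[0,0,-3.5,0,0,0],[0,0,-6,0,0,0],[0,0,-9,0,0,0],[0,0,-12,0,0,0],[0,0,-14.5,0,0,0],[0,0,-16,0,0,0],[0,0,-16.5,0,0,0],[0,0,-16.5,0,0,0]]]'

```text
clock: 38.6
eef_pos: [520.8, -62.1, 263.6]
tool_rot: [3.141, -0.001, 0.204]
force: [0.1, -0.1, -5.0]
width: 13.2
gripper_force: 58.7
```

```bash
python3 go.py 518 232 262 0.205
```

```text
t 38.6 pos [520.8 -62.1 263.6] rot [ 3.141e+00 -1.000e-03  2.040e-01] F [ 0.1 -0.1 -5. ] w 13.2 gf 58.72726857662201 q7 [ 0.12  0.5  -0.09  1.91  0.06  0.73 -1.37]
cmd [5.67, -28.86, 0.16] [0.0, -0.001, -0.001]
```

Request:
send_rows --rows '[[[0.1,-0.5,0,0,0,0],[0.4,-2,0,0,0,0],[0.9,-4.5,0,0,0,0],[1.5,-7.5,0,0,0,0],[2.1,-10.5,0,0,0,0],[2.7,-13.5,0,0,0,0],[3.3,-16.5,0,0,0,0],[3.9,-19.5,0,0,0,0],[4.5,-22.5,0,0,0,0],[5,-25,0,0,0,0]]]'

```text
clock: 39.6
eef_pos: [517.8, 196.7, 262.1]
tool_rot: [-3.14, 0.002, 0.207]
force: [0.6, -0.1, -5.5]
width: 13.4
gripper_force: 58.8
```

Request:
send_rows --rows '[[[0.3,-1.5,0,0,0,0],[0.6,-3,0,0,0,0],[0.75,-3.7,0,0,0,0],[0.75,-3.9,0,0,0,0],[0.75,-3.9,0,0,0,0],[0.75,-3.9,0,0,0,0]]]'

```text
clock: 40.2
eef_pos: [519.0, 231.3, 263.1]
tool_rot: [3.141, 0.0, 0.202]
force: [0.3, 0.1, -4.6]
width: 13.2
gripper_force: 58.8
```

```bash
python3 go.py 518.5 232.4 216 0.205
python3 - <<'E'
from h import *
snap("side","s9",(130,100,330,300),3)
E
```

```text
t 40.2 pos [519.  231.3 263.1] rot [3.141 0.    0.202] F [ 0.3  0.1 -4.6] w 13.2 gf 58.823527693748474 q7 [-0.42  0.56 -0.07  1.79  0.06  0.79 -1.89]
cmd [-0.02, -0.12, 4.71] [0.001, 0.0, -0.003]
```

View pics/s9.png

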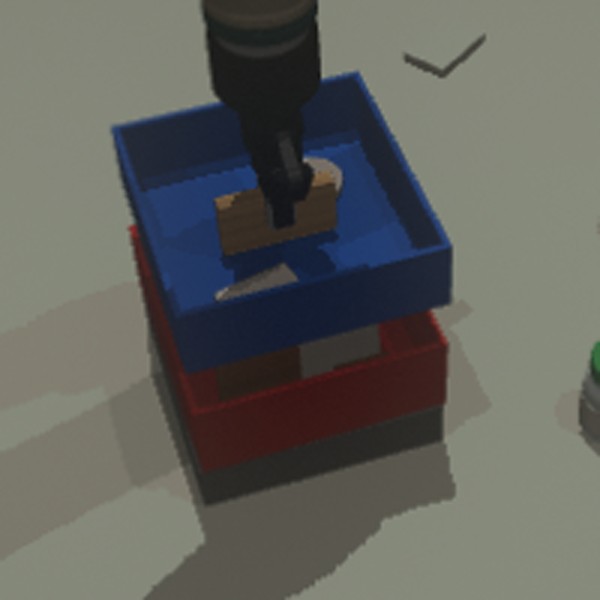

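The blue tray hangs level and square above red, with the disc and plaque inside. I'll lower it.

Request:
send_rows --rows '[[[0,-0.1,0.7,0,0,0],[0,-0.1,1.7,0,0,0],[0,-0.1,2.7,0,0,0],[0,-0.1,3.6,0,0,0],[0,-0.1,4.2,0,0,0],[0,-0.1,4.5,0,0,0],[0,-0.1,4.6,0,0,0],[0,-0.1,4.7,0,0,0],[0,-0.1,4.8,0,0,0],[0,-0.1,4.8,0,0,0]]]'

```text
clock: 41.25
eef_pos: [518.8, 233.8, 215.5]
tool_rot: [-3.141, -0.001, 0.204]
force: [-0.7, -0.0, -4.0]
width: 13.0
gripper_force: 59.1
```

Request:
send_rows --rows '[[[0,0,0.05,0,0,0],[0,0,0.05,0,0,0],[0,0,0.05,0,0,0]]]'

```text
clock: 41.55
eef_pos: [518.8, 233.8, 215.4]
tool_rot: [-3.141, -0.001, 0.204]
force: [-1.9, -1.1, 5.7]
width: 13.6
gripper_force: 60.0
```

Contact. Release, rise, and go back towards yellow.

Request:
send_rows --rows '[[[0,0,0,0,0,0],[0,0,0,0,0,0],[0,0,0,0,0,0],[0,0,0,0,0,0],[0,0,-1,0,0,0],[0,0,-3,0,0,0],[0,0,-6,0,0,0],[0,0,-10,0,0,0],[0,0,-13,0,0,0],[0,0,-13,0,0,0]]]' --grip 0

```text
clock: 42.55
eef_pos: [520.5, 234.7, 350.0]
tool_rot: [-3.139, -0.01, 0.204]
force: [0.6, 0.2, 0.3]
width: 85.3
gripper_force: 0.0
```

Request:
send_rows --rows '[[[-0.9,4.5,0,0,0,0],[-1.8,9,0,0,0,0],[-2.7,13,0,0,0,0],[-3.5,17,0,0,0,0],[-4,20,0,0,0,0],[-4,20,0,0,0,0],[-4,20,0,0,0,0]]]'

```text
clock: 43.25
eef_pos: [519.7, 29.3, 344.5]
tool_rot: [-3.141, 0.0, 0.202]
force: [-0.1, 0.9, -0.5]
width: 85.5
gripper_force: 0.0
```

```bash
python3 -c "
from h import *
snap('top','t8',(160,150,560,350),2)"; python3 go.py 490 -320 200 0.205
```

```text
t 43.3 pos [519.7  30.5 344.5] rot [-3.141  0.     0.204] F [-0.1 -0.2 -0.3] w 85.5 gf 0.0 q7 [-0.07  0.4  -0.05  1.82  0.02  0.93 -1.5 ]
cmd [-10.01, 33.73, 14.42] [-0.001, 0.0, -0.001]
```

View pics/t8.png

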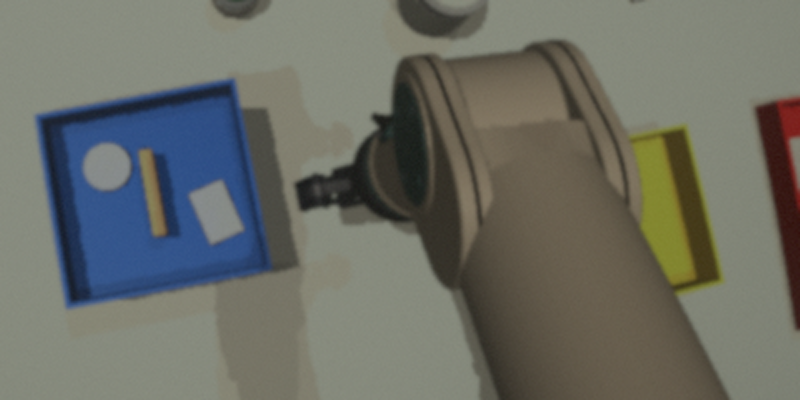

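Blue sits flush on red: corners (38,116), (235,81), (270,268), (69,306). Yellow is mostly hidden by the arm. My picture allowance is used up, so from here I'll locate trays in code with an occlusion-robust silhouette fit.

```bash
cat > fit.py <<'E'
from h import *
from scipy.optimize import minimize
def fit(path,cam,hue,x0,zb,h=60,show=True):
    im=cv2.imread(path); hsv=cv2.cvtColor(im,cv2.COLOR_BGR2HSV)
    col=(abs(hsv[...,0].astype(int)-hue)<10)&(hsv[...,1]>110)
    tab=(hsv[...,1]<50)&(hsv[...,2]>95)
    c=np.array([(sx*100,sy*105,z) for sx in(-1,1) for sy in(-1,1) for z in(zb,zb+h)],float)
    def hull(p): 
        P=R.from_euler("z",p[2]/100).apply(c)+[p[0],p[1],0]
        return cv2.convexHull((w2px(cam,P)*16*4).astype(np.int32))
    S=4; colb=cv2.resize(col.astype(np.uint8),None,fx=S,fy=S,interpolation=0); tabb=cv2.resize(tab.astype(np.uint8),None,fx=S,fy=S,interpolation=0)
    win=hull([x0[0],x0[1],x0[2]*100])[:,0]/16; a=np.maximum(win.min(0)-160,0).astype(int); b=(win.max(0)+160).astype(int)
    colb=colb[a[1]:b[1],a[0]:b[0]]; tabb=tabb[a[1]:b[1],a[0]:b[0]]
    def cost(p):
        m=np.zeros(colb.shape,np.uint8); cv2.fillConvexPoly(m,hull(p)-np.int32(a*16),1,shift=4)
        return float((colb*(1-m)).sum()+ (tabb*m).sum())
    p=np.array([x0[0],x0[1],x0[2]*100.])
    for st in(20,6,2): 
        r=minimize(cost,p,method="Nelder-Mead",options=dict(initial_simplex=np.array([p,p+[st,0,0],p+[0,st,0],p+[0,0,st/2]]),xatol=.1,fatol=1)); p=r.x
    print(path,"xy",p[:2].round(1),"yaw",(p[2]/100).round(3),"cost px",r.fun/16,"n",colb.sum()/16)
E
python3 - <<'E'
from fit import *
fit("pics/t6_full.png","top",28,(490,-318,.2),0)
fit("pics/t8_full.png","top",28,(490,-318,.2),0)
fit("pics/t6_full.png","top",112,(520,-61,.2),0)
fit("pics/t1_full.png","top",112,(518,232,.2),117)
fit("pics/t8_full.png","top",112,(518,232,.2),117)
im=cv2.cvtColor(cv2.imread("pics/t6_full.png"),cv2.COLOR_BGR2HSV)
print(im[260,480],im[250,360],im[300,400],im[160,300])
E
```

```text
pics/t6_full.png xy [ 498.1 -331.6] yaw 0.203 cost px 5.0 n 5879.0
pics/t8_full.png xy [ 498.4 -331.2] yaw 0.208 cost px 0.125 n 2434.0
pics/t6_full.png xy [521.1 -62.9] yaw 0.207 cost px 775.75 n 6134.0
pics/t1_full.png xy [518.5 232.7] yaw 0.206 cost px 974.4375 n 8330.0
pics/t8_full.png xy [518.9 231.8] yaw 0.205 cost px 1003.25 n 8324.0
[ 23 176  84] [12 68 56] [ 28  32 129] [ 41  26 136]
```

Blue is back within 1 mm of its original spot. Yellow was knocked to about (498,-330), with its yaw unchanged. Going there.

Request:
send_rows --rows '[[[-1.2,4.5,0,0,0,0],[-2.4,9,0,0,0,0],[-3.6,13.5,0,0,0,0],[-4.9,18,2,0,0,0],[-6.1,22.5,4,0,0,0],[-7.3,27,6,0,0,0],[-8.5,31,8,0,0,0],[-9.4,34,10,0,0,0],[-9.5,34.8,12,0,0,0],[-9.5,34.8,13,0,0,0]]]'

```text
clock: 44.3
eef_pos: [497.0, -330.3, 212.5]
tool_rot: [-3.14, 0.002, 0.203]
force: [-0.2, 0.7, 0.4]
width: 85.6
gripper_force: 0.0
```

Request:
send_rows --rows '[[[0,0,0,0,0,0],[0,0,0,0,0,0],[0,0,0,0,0,0]]]'

```text
clock: 44.6
eef_pos: [498.5, -329.0, 215.8]
tool_rot: [3.141, -0.002, 0.206]
force: [-0.0, 0.4, -0.4]
width: 85.4
gripper_force: 0.0
```

```bash
python3 go.py 498 -330 97 0.205
python3 - <<'E'
from fit import *
snap("top","t9"); snap("side","s10")
fit("pics/t9_full.png","top",28,(498,-330,.2),0)
fit("pics/s10_full.png","side",28,(498,-330,.2),0)
hsv=cv2.cvtColor(cv2.imread("pics/t9_full.png"),cv2.COLOR_BGR2HSV)
# wood fin pixels inside the tray
a,b=w2px("top",[[560,-250,0],[440,-410,60]]).astype(int); s=hsv[a[1]:b[1],a[0]:b[0]]
w=(abs(s[...,0].astype(int)-13)<6)&(s[...,1]>60)&(s[...,2]>50); n,l,st,ce=cv2.connectedComponentsWithStats(w.astype(np.uint8)); print([(st[i].tolist(),ce[i].round(1).tolist()) for i in range(1,n) if st[i,4]>15],a)
print(w2px("top",[[498,-330,55],[498,-330,5]]))
E
```

```text
t 44.6 pos [ 498.5 -329.   215.8] rot [ 3.141e+00 -2.000e-03  2.060e-01] F [-0.   0.4 -0.4] w 85.4 gf 0.0 q7 [ 0.54  0.66 -0.01  1.76  0.01  0.73 -0.83]
cmd [-0.09, 0.08, 11.88] [0.001, -0.002, 0.001]
pics/t9_full.png xy [ 498.4 -331.6] yaw 0.202 cost px 31.25 n 6826.0
pics/s10_full.png xy [ 496.4 -329.7] yaw 0.206 cost px 2.3125 n 1220.0
[([30, 7, 10, 13, 46], [36.0, 12.5]), ([39, 24, 5, 9, 21], [40.6, 28.3])] [433 236]
[[473.87383393 260.51855528]
 [464.62488452 261.28311391]]
```

Request:
send_rows --rows '[[[0,0,2,0,0,0],[0,0,4.5,0,0,0],[0,0,7,0,0,0],[0,0,9,0,0,0],[0,0,10.6,0,0,0],[0,0,11.6,0,0,0],[0,0,11.8,0,0,0],[0,0,11.8,0,0,0]]]'

```text
clock: 45.5
eef_pos: [497.5, -330.4, 96.9]
tool_rot: [3.141, -0.0, 0.204]
force: [0.5, 0.2, -0.6]
width: 85.5
gripper_force: 0.0
```

Request:
send_rows --rows '[[[0,0,0,0,0,0],[0,0,0,0,0,0],[0,0,0,0,0,0],[0,0,0,0,0,0],[0,0,0,0,0,0],[0,0,0,0,0,0],[0,0,0,0,0,0]]]' --grip 255

```text
clock: 46.2
eef_pos: [497.4, -329.8, 97.0]
tool_rot: [-3.141, -0.0, 0.204]
force: [-0.5, 2.3, 5.0]
width: 13.3
gripper_force: 60.2
```

Request:
send_rows --rows '[[[0,0,-0.5,0,0,0],[0,0,-2,0,0,0],[0,0,-5,0,0,0],[0,0,-8,0,0,0],[0,0,-11.5,0,0,0],[0,0,-15,0,0,0],[0,0,-18.5,0,0,0],[0,0,-21.5,0,0,0],[0,0,-22.5,0,0,0],[0,0,-22.5,0,0,0]]]'

```text
clock: 47.2
eef_pos: [497.4, -330.6, 323.1]
tool_rot: [3.139, -0.002, 0.204]
force: [1.0, 0.5, -3.6]
width: 13.0
gripper_force: 59.1
```

```bash
python3 go.py 518.5 233.5 322 0.205
```

```text
t 47.2 pos [ 497.4 -330.6  323.1] rot [ 3.139e+00 -2.000e-03  2.040e-01] F [ 1.   0.5 -3.6] w 13.0 gf 59.07351315021515 q7 [ 0.54  0.53 -0.    1.65  0.    0.96 -0.83]
cmd [13.47, -54.82, 0.02] [0.002, -0.002, -0.001]
```

Request:
send_rows --rows '[[[0.2,-1,0,0,0,0],[0.7,-3,0,0,0,0],[1.5,-6,0,0,0,0],[2.3,-9.5,0,0,0,0],[3.2,-13,0,0,0,0],[4.1,-16.5,0,0,0,0],[4.9,-20,0,0,0,0],[5.8,-23.5,0,0,0,0],[6.6,-27,0,0,0,0],[7.5,-30.5,0,0,0,0]]]'

```text
clock: 48.2
eef_pos: [507.2, -14.2, 319.6]
tool_rot: [-3.14, 0.005, 0.204]
force: [-0.2, -0.4, -3.3]
width: 13.1
gripper_force: 59.0
```

Request:
send_rows --rows '[[[0.8,-3.5,0,0,0,0],[1.7,-7,0,0,0,0],[2.6,-10.5,0,0,0,0],[3.4,-14,0,0,0,0],[4.2,-17.5,0,0,0,0],[5,-20.5,0,0,0,0],[5.5,-22.5,0,0,0,0],[5.8,-23.8,0,0,0,0],[5.9,-24.3,0,0,0,0],[5.9,-24.3,0,0,0,0]]]'

```text
clock: 49.2
eef_pos: [517.0, 233.4, 320.7]
tool_rot: [3.141, 0.002, 0.204]
force: [0.8, 0.1, -5.5]
width: 13.6
gripper_force: 59.0
```

Request:
send_rows --rows '[[[0,0,0,0,0,0],[0,0,0,0,0,0]]]'

```text
clock: 49.4
eef_pos: [517.8, 231.8, 321.5]
tool_rot: [3.141, 0.0, 0.201]
force: [0.3, 0.1, -4.0]
width: 13.1
gripper_force: 59.0
```

```bash
python3 go.py 518 233.5 274 0.205
python3 - <<'E'
from fit import *
snap("side","s11")
s=ctrl.read_state()
fit("pics/s11_full.png","side",28,(518,233,.2),s["eef_pos"][2]-97)
fit("pics/s11_full.png","side",112,(518,233,.2),117)
E
```

```text
t 49.4 pos [517.8 231.8 321.5] rot [3.141 0.    0.201] F [ 0.3  0.1 -4. ] w 13.1 gf 58.976279497146606 q7 [-0.42  0.49 -0.07  1.73  0.04  0.92 -1.88]
cmd [0.06, -0.16, 4.75] [0.001, 0.0, -0.004]
pics/s11_full.png xy [517.4 229.4] yaw 0.196 cost px 14.0 n 7102.0
pics/s11_full.png xy [517.4 231. ] yaw 0.187 cost px 0.6875 n 1542.0
```

Aligned with blue to about 2 mm, so I'll lower it.

Request:
send_rows --rows '[[[0,-0.15,0.7,0,0,-0.003],[0,-0.15,1.7,0,0,-0.003],[0,-0.15,2.7,0,0,-0.003],[0,-0.15,3.6,0,0,-0.003],[0,-0.15,4.2,0,0,-0.003],[0,-0.15,4.5,0,0,-0.003],[0,-0.15,4.6,0,0,-0.003],[0,-0.15,4.7,0,0,-0.003],[0,-0.15,4.75,0,0,-0.003],[0,-0.15,4.75,0,0,-0.003]]]'

```text
clock: 50.45
eef_pos: [517.4, 235.0, 274.4]
tool_rot: [-3.141, -0.001, 0.207]
force: [-0.2, 0.8, -3.5]
width: 13.1
gripper_force: 59.0
```

Request:
send_rows --rows '[[[0,0,0,0,0,0],[0,0,0.05,0,0,0],[0,0,0.05,0,0,0]]]'

```text
clock: 50.75
eef_pos: [517.4, 235.0, 274.0]
tool_rot: [-3.141, -0.001, 0.207]
force: [-0.4, 0.1, -1.3]
width: 13.1
gripper_force: 59.4
```

Request:
send_rows --rows '[[[0,0,0.05,0,0,0],[0,0,0.05,0,0,0]]]'

```text
clock: 50.95
eef_pos: [517.4, 235.0, 274.0]
tool_rot: [-3.141, -0.001, 0.207]
force: [-1.7, -1.0, 4.7]
width: 13.1
gripper_force: 60.3
```

Request:
send_rows --rows '[[[0,0,0,0,0,0],[0,0,0,0,0,0],[0,0,0,0,0,0],[0,0,0,0,0,0],[0,0,-1,0,0,0],[0,0,-3,0,0,0],[0,0,-6,0,0,0],[0,0,-9,0,0,0],[0,0,-11,0,0,0],[0,0,-11,0,0,0]]]' --grip 0

```text
clock: 51.95
eef_pos: [518.6, 235.7, 386.9]
tool_rot: [-3.14, -0.007, 0.207]
force: [-0.1, 0.8, 0.0]
width: 85.3
gripper_force: 0.0
```

Request:
send_rows --rows '[[[-0.9,4.5,0,0,0,0],[-1.8,9,0,0,0,0],[-2.7,13.5,0,0,0,0],[-3.6,18,0,0,0,0],[-4.5,22.5,0,0,0,0],[-5,25,0,0,0,0],[-5,25,0,0,0,0]]]'

```text
clock: 52.65
eef_pos: [519.0, -25.1, 382.5]
tool_rot: [3.139, 0.002, 0.199]
force: [-0.1, 0.7, -0.2]
width: 85.6
gripper_force: 0.0
```

Run:
```python
from fit import *
snap("top","t12"); snap("side","s12")
fit("pics/t12_full.png","top",28,(518,233,.2),177)
fit("pics/s12_full.png","side",28,(518,233,.2),177)
fit("pics/s12_full.png","side",112,(518,233,.2),117)
fit("pics/s12_full.png","side",0,(518,233,.2),45,72)
```

```text
pics/t12_full.png xy [518.7 233.2] yaw 0.207 cost px 52.125 n 11429.0
pics/s12_full.png xy [517.1 232.4] yaw 0.201 cost px 7.5625 n 4276.0
pics/s12_full.png xy [516.7 223.5] yaw 0.166 cost px 0.0 n 405.0
pics/s12_full.png xy [516.  228.5] yaw 0.193 cost px 0.625 n 1513.0
```

```bash
python3 -c "
from cell import ctrl
print(ctrl.finish_job())"
```

```text
the job is handed in; nothing more can be done
None
```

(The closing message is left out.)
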